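Set the controls for a raking-light record photograph

TASK

Get the photo set-up for the clockwork tree stand going, with light fingertip taps on three controls in this order: first tap down the raised, orange-padded end of the white lamp rocker, then push the blue turntable-brake plunger down, then push the red camera release down, each all the way until it stays in. Touch them gently, leave the boxes standing where they are (do not grip, lift or shove them), keep the black rocker of the second lamp off, and do not disturb the tree stand or the other things on the table.

Things in the scene. Friction and masses are not known exactly. Their poses are not given: they have to be found in the camera images.
- lamp_rocker_pad (a point): Centre of the top of the orange pad (22 mm along the rocker, 30 mm across, standing 9 mm proud of it) on the white rocker, 28 mm from its hinge towards its raised end: the spot to tap, about 55 mm above the table. Its x axis runs along the rocker from the pad towards the hinge. The touch surface is itself a sprung cap: it yields about 1 mm per 1.8 N, up to 7 mm, on top of the control's own travel.
- lamp_rocker (a joint): Angle (rad) of the lamp's rocker: white rocker, 80 x 34 x 10 mm, along x of its box, hinged at mid-length 38 mm above the table. Off, its -x end (with the orange pad) stands raised, its top edge about 48 mm above the table, the other end low. 0 to 0.02 is off; 0.26 is the end stop, fully on (the pad has then sunk about 7 mm). No spring: about 2 N on the pad moves it and it stays where it is left.
- lamp_switch: Grey box 100 (x) x 60 x 28 mm carrying the white rocker; 0.6 to 0.95 kg, loose on the table on rubber feet. Origin at the centre of its underside; at yaw 0 the padded end points to the robot.
- brake_top (a point): Centre of the top of the blue plunger, a disc 36 mm across on a stem over a round aluminium housing; about 55 mm above the table when up. The touch surface is itself a sprung cap: it yields about 1 mm per 1.8 N, up to 7 mm, on top of the control's own travel.
- brake_plunger (a joint): How far the blue plunger is pushed down (m): 0 to 0.001 is up, 0.010 is its end stop, fully in. No spring: about 2.5 N moves it and it stays where it is left.
- brake_box: Round aluminium housing of the turntable brake, 84 mm across, 28 mm high, with the blue plunger at its centre; 0.55 to 0.9 kg, loose. Origin at the centre of its underside.
- release_top (a point): Centre of the top of the red mushroom button (26 mm across, on a stem) on the black camera release box; about 54 mm above the table when up. The touch surface is itself a sprung cap: it yields about 1 mm per 1.8 N, up to 7 mm, on top of the control's own travel.
- release_button (a joint): How far the red button is pushed down (m): 0 to 0.001 is up, 0.009 is its end stop, fully in. No spring: about 2.5 N moves it and it stays where it is left (locked release for a long exposure).
- release_box: Black camera release box 100 (x) x 50 x 26 mm, the red button 22 mm from its centre towards -x, a small dark green window on the other half; 0.48 to 0.75 kg, loose. Origin at the centre of its underside.
- spare_rocker (a joint): Angle (rad) of the second lamp's rocker: black rocker, 80 x 34 x 10 mm, along x of its box, hinged at mid-length 38 mm above the table. Off, its -x end (with the grey pad) stands raised, its top edge about 48 mm above the table, the other end low. 0 to 0.02 is off; 0.26 is on. It must stay off.
- spare_switch: Grey box like the lamp switch but with the black rocker (second lamp): leave it alone. 100 x 60 x 28 mm, origin at the centre of its underside. The four control boxes are delicate: more than 25 N from the robot on any of them damages it.
- wax_jar: Closed jar with white cap, 60 mm across, 70 mm high, loose; bystander. Origin at the centre of its underside.
- brass_cup: Brass cup with three bent arms, about 112 mm across the arms, 64 mm high, loose; bystander. Origin at the centre of its underside.
- winding_key: Brass winding key, about 70 mm long, 8 mm thick, lying on the table; bystander.
- washer: Dark steel washer, 28 mm across, 5 mm thick, lying on the table; bystander.
- soft_brush: Flat brush with a wooden handle lying at the robot's left; bystander.
- screwdriver: Screwdriver lying at the robot's right, beside the tree stand; bystander.
- tree_stand: The museum piece: nickel dome 270 mm across on a black turntable 300 mm across, 130 mm high in all, at the robot's right; fixed, must not be touched. Origin at the centre of its underside.
Not all that is in view belongs to the job. What is shaped like the release_box but yellow is not meant.

How it is judged (in metres and radians):
On the way, in this order (a step that is already met when the one before it is completed fails the run):
1. the white lamp rocker is tapped over to on (value of joint lamp_rocker above 0.2 rad), for 0.1 s.
2. then the blue brake plunger is pushed in (value of joint brake_plunger above 0.007 m), for 0.1 s.
3. then the red camera release is pushed in (value of joint release_button above 0.006 m), for 0.1 s.
At the end, for the whole second after the job is handed in: The white rocker is on (angle over 0.20 rad), the blue plunger is in (over 7 mm), the red release is in (over 6 mm), the black rocker is still off (under 0.06 rad), and the four boxes stand upright (within 0.1 rad) within 15 mm of where they started (value of joint lamp_rocker above 0.2 rad and value of joint brake_plunger above 0.007 m and value of joint release_button above 0.006 m and value of joint spare_rocker below 0.06 rad and distance of each of lamp_switch, brake_box, release_box, spare_switch from where it was at the start of the episode below 0.015 m and angle between each of lamp_switch, brake_box, release_box, spare_switch's own z axis and vertical below 0.1 rad); the robot touches nothing.
It fails at once if a control box is lifted, carried or shoved more than 15 mm (distance of any of lamp_switch, brake_box, release_box, spare_switch from where it was at the start of the episode above 0.015 m).
It fails at once if the robot presses on a control box with more than 25 N (contact force between any of lamp_switch, brake_box, release_box, spare_switch and the fingers above 25 N or contact force between any of lamp_switch, brake_box, release_box, spare_switch and the arm above 25 N).
It fails at once if the black rocker of the second lamp is moved (value of joint spare_rocker above 0.08 rad).
It fails at once if the tree stand is touched with more than 1 N (contact force between tree_stand and the fingers above 1 N or contact force between tree_stand and the arm above 1 N).
It fails at once if another thing on the table is moved by more than 20 mm (distance of any of wax_jar, brass_cup, winding_key, washer, soft_brush, screwdriver from where it was at the start of the episode above 0.02 m).
It also fails if it takes over 45 s, if anything falls off the work surface, if the arm or the gripper's body presses on something with over 40 N, if the wrist force passes 120 N, or if a joint passes its speed limit or range.

ROBOT

A 6-joint arm with a two-finger parallel gripper is mounted at the origin on the work surface. World frame = base frame: x ahead of the robot, y to its left, z up, the work surface at z = 0. Lengths are in mm, angles in rad, forces in N, time in s.
With the tool pointing down it reaches from about 300 to 775 mm from the base axis. Payload 14.6 kg.
Tool frame: the origin (TCP) lies midway between the tips of the shut fingers; the grasp point (between the pads) lies 19 mm behind it; z points along the fingers, y is the direction in which the jaws open and shut (so a half turn about z gives the same grasp; the last joint's range is limited). The gripper opens to 94 mm and grips with 3 to 60 N. Pads are 16 mm wide; open, the fingers measure 119 mm over their backs; the gripper's body (75 mm by 177 mm) begins 78 mm behind the grasp point.
Start: joints at [-1.315, 0.3, 1.521, -0, 1.321, -0.067], TCP at [174.466, -521.585, 205.446] pointing down, gripper open.
Joint ranges: [-3.03, 3.03], [-0.79, 2.21], [0.23, 2.52], [-1.04, 4.18], [0, 3.07], [-2.55, 2.55]. Speed limits (rad/s): [2.22, 2.22, 2.57, 3.14, 3.14, 3.14].

INTERFACE

Orientations are given as [roll, pitch, yaw] about the fixed x, y, z axes, in that order (R = Rz(yaw) Ry(pitch) Rx(roll)).
In Python, from cell import read_state, camera, get_calibration, sign_off gives the robot as it stands.
- The arm moves only by the tool carry_out, never from a script. Its argument "series" is a list of rows, each an object with "delta_pos": the shift along the world's x, y, z in mm, a list of three; "turn": the turn, a rotation vector about the world's x, y, z in rad, a list of three; "hand": the opening, from 0 (shut) to 1 (fully open). A call has 1 to 8 rows; each row is the pose to reach, as a shift and turn from the pose commanded when the call began; what a row does not reach only later rows make up. A row lasts 1/8 s, in which the tool goes at most 62.5 mm and 10.7 degrees, less where a joint would pass 70% of its speed; a pose out of reach is approached as far as the arm can. A call with a gripper value outside its range is refused whole. The fingers move at their own pace and stop on an object; "squeeze" is the grip in N (left out, the last holds). Time passes only in rows, so rows that repeat a pose let the fingers close. It gives the time, the measured TCP pose, the force and the opening at its end, in the units of the state.
- read_state(): the state, without advancing time (a new reading comes with each control period).
- camera(name): name is "side" or "top"; returns the picture (400x640x3 uint8, red, green, blue); there is no depth.
- get_calibration(name): a dict with "intrinsics" (3x3 intrinsics, pixels), "pose" (4x4, takes a point from camera to world coordinates). Camera axes: x right, y down, z forward; pixel columns grow to the right and rows downward; lengths in mm; the calibration is good to about 2 mm. A picture is of the moment at which its call begins. get_calibration takes no time and is no camera call.
- sign_off(): hands the job in, once; it reports no verdict.
The state is a dict: "clock": time; "joints": joint angles; "qd": joint speeds; "effort": joint torques, N m; "eef_pos": TCP position; "eef_rot": TCP orientation; "wrist_force": force on the tool from outside, world axes, zero at the start; "moment": the same for the moment, N m; "finger_gap": finger opening in mm.
Only numpy, scipy, OpenCV 4.12 (cv2) and the standard library are available. Lean on these libraries where they do the work, as an engineer would, in place of code of your own. Each camera call takes 0.05 s, during which the arm holds its last target.

## Working session

There is one attempt and no reset: what is moved stays moved. The work goes in short steps, Python scripts to look and compute and a tool call to move; the robot and the scene stay as the last step left them, time stands still between calls to the robot, and variables do not carry over. Pictures are saved under pics/ and viewed, and the job is handed in when it is done.

Besides the shell and the picture viewer there is one more tool, called as a command line: name --argument value ..., lists and objects as JSON in quotes. carry_out: Moves the arm, as the interface text tells. Its arguments: {"type":"object","properties":{"series":{"type":"array"},"squeeze":{"type":"number"}},"required":["series"]}

```bash
mkdir -p pics
python3 - <<'E'
from cell import *
import cv2
for n in("top","side"):
    im=camera(n);cv2.imwrite(f"pics/{n}0.png",im[:,:,::-1]);c=get_calibration(n);print(n,c)
print(read_state())
E
```

```text
top {'intrinsics': array([[371.68210385,   0.        , 319.65169533],
       [  0.        , 371.68210385, 192.98953086],
       [  0.        ,   0.        ,   1.        ]]), 'pose': array([[-8.87295885e-03, -9.96941712e-01,  7.76433798e-02,
         4.04169970e+02],
       [-9.99914044e-01,  8.09622953e-03, -1.03128850e-02,
        -6.99330948e+01],
       [ 9.65272663e-03, -7.77282116e-02, -9.96927856e-01,
         1.21598851e+03],
       [ 0.00000000e+00,  0.00000000e+00,  0.00000000e+00,
         1.00000000e+00]])}
side {'intrinsics': array([[412.31528678,   0.        , 317.05805377],
       [  0.        , 412.31528678, 210.49126496],
       [  0.        ,   0.        ,   1.        ]]), 'pose': array([[-9.38725064e-01, -2.02432206e-01,  2.78956010e-01,
         1.78599771e+02],
       [-3.44633053e-01,  5.39946685e-01, -7.67909914e-01,
         7.92801512e+02],
       [ 4.82832473e-03, -8.16993745e-01, -5.76626316e-01,
         7.39922525e+02],
       [ 0.00000000e+00,  0.00000000e+00,  0.00000000e+00,
         1.00000000e+00]])}
{'clock': 0.1, 'joints': array([-1.31460634e+00,  3.00397767e-01,  1.52151741e+00, -1.61674201e-05,
        1.32071318e+00, -6.65976262e-02]), 'qd': array([-0.00117618, -0.00104009, -0.00286082,  0.00037825, -0.00021757,
        0.00102622]), 'effort': array([ 1.63086112e-03, -5.32647514e+01, -3.53283727e+01,  7.09871692e-02,
        2.35209282e-02, -6.51828577e-05]), 'eef_pos': array([ 174.40000668, -521.36527018,  204.95349462]), 'eef_rot': array([-3.14055820e+00, -5.32987638e-05,  3.22791591e-01]), 'wrist_force': array([-0.06983804, -0.96299347, -0.52328635]), 'moment': array([-0.00444983,  0.0762221 , -0.09118717]), 'finger_gap': 93.88500871477477}
```

View pics/top0.png

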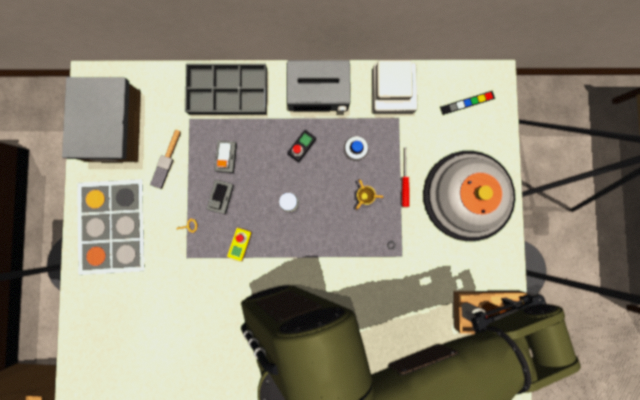

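View pics/side0.png

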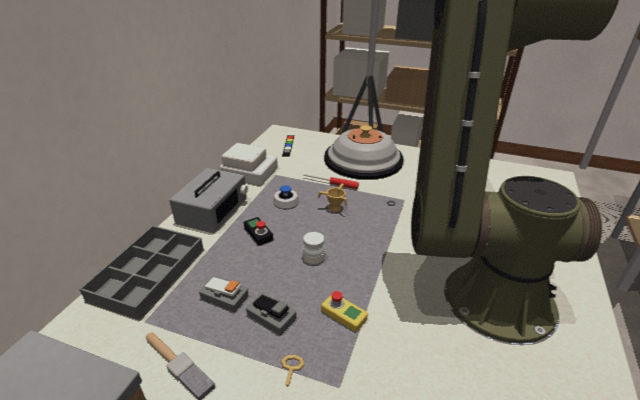

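Top view, what could be mistaken for what:
- **Lamp:** the white rocker with the orange pad is at (224,158). Its lookalike is the black rocker at (221,195).
- **Release:** the red button on the black box is at (298,149). The yellow decoy is at (239,240).
- **Brake:** the blue plunger is at (356,147). The blue chip on the colour bar at (475,102) is not it.

In the side view the three targets are at about (232,286), (286,190) and (261,226).

```bash
cat > h.py <<'E'
import numpy as np,cv2
from cell import *
def ray(n,uv):
    c=get_calibration(n);K=np.array(c["intrinsics"]);P=np.array(c["pose"])
    d=P[:3,:3]@np.linalg.solve(K,np.array([uv[0],uv[1],1.]));return P[:3,3],d/np.linalg.norm(d)
def plane(n,uv,z):
    o,d=ray(n,uv);return o+d*(z-o[2])/d[2]
def tri(a,b):
    o1,d1=ray("top",a);o2,d2=ray("side",b)
    t=np.linalg.lstsq(np.c_[d1,-d2],o2-o1,rcond=None)[0]
    p,q=o1+t[0]*d1,o2+t[1]*d2;return (p+q)/2,np.linalg.norm(p-q)
def blobs(bgr,lo,hi,roi):
    h=cv2.cvtColor(bgr,cv2.COLOR_BGR2HSV);m=cv2.inRange(h,lo,hi)
    z=np.zeros_like(m);x0,y0,x1,y1=roi;z[y0:y1,x0:x1]=m[y0:y1,x0:x1]
    n,l,s,c=cv2.connectedComponentsWithStats(z);i=1+np.argmax(s[1:,4]);return c[i],s[i],cv2.minAreaRect(np.argwhere(l==i)[:,::-1].astype(np.float32))
E
python3 - <<'E'
from h import *
t=cv2.imread("pics/top0.png");s=cv2.imread("pics/side0.png")
A=[("orange",(4,120,130),(22,255,255),(210,135,240,180),(210,275,250,300),55),
("blue",(100,120,60),(130,255,255),(340,130,372,165),(270,180,300,200),55),
("red",(0,150,90),(6,255,255),(285,130,318,165),(250,215,275,240),54)]
for n,lo,hi,r1,r2,z in A:
    a=blobs(t,lo,hi,r1);b=blobs(s,lo,hi,r2);print(n,a,b[0],b[1],tri(a[0],b[0]),plane("top",a[0],z),plane("side",b[0],z))
c=[("white",(0,0,190),(180,60,255),(215,135,240,180))]
print(blobs(t,*c[0][1:]))
cr=[cv2.resize(t[125:215,205:315],(770,630)[::1])[:590],cv2.resize(s[180:330,195:385],(760,600))]
cv2.imwrite("pics/ct.png",cr[0]);cv2.imwrite("pics/cs.png",cr[1])
E
```

```text
orange (array([221.41791045, 163.05970149]), array([217, 160,  10,   8,  67], dtype=int32), ((221.5, 163.5), (7.0, 9.0), 90.0)) [231.47560976 285.03658537] [225 280  14  11  82] (array([591.86412638, 226.51321922,  53.95601767]), np.float64(0.39842620789984795)) [591.50890683 226.16167904  55.        ] [591.4426091  227.40891127  55.        ]
blue (array([356.57943925, 146.27102804]), array([351, 141,  12,  12, 107], dtype=int32), ((356.60003662109375, 146.30001831054688), (11.180339813232422, 10.733125686645508), 26.56505012512207)) [285.22222222 188.6984127 ] [280 185  11   8  63] (array([ 644.14849258, -200.16917854,   51.49146169]), np.float64(2.8533879281623165)) [ 642.0565948  -200.22370106   55.        ] [ 643.24505519 -194.95245031   55.        ]
red (array([296.5, 148. ]), array([293, 144,   8,   9,  60], dtype=int32), ((296.5, 148.0), (8.0, 7.0), 90.0)) [260.2173913 223.7173913] [256 221   9   7  46] (array([638.12791306, -10.01222151,  50.75798162]), np.float64(1.1638250778095383)) [638.03149242  -9.97012172  54.        ] [635.35831153  -6.30153109  54.        ]
(array([223.82941176, 151.09411765]), array([218, 143,  12,  18, 170], dtype=int32), ((223.7384796142578, 151.09231567382812), (10.170848846435547, 16.868722915649414), 7.125016689300537))
```

View pics/ct.png

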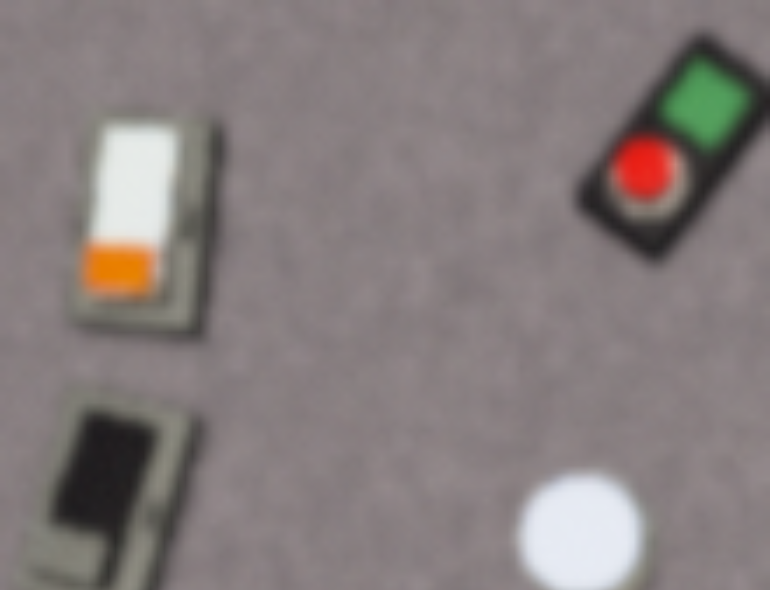

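View pics/cs.png

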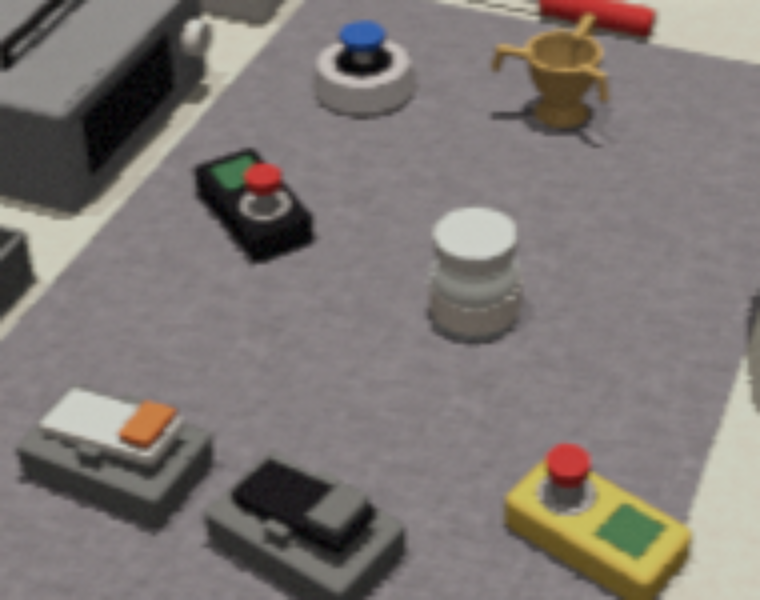

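The crops confirm all three choices. The orange-padded white rocker is at about (592,226,55). The blue plunger is at (643,-199,55). The red button on the black box is at (637,-8,54), and its window end points away from the button. I'll shut the hand and travel high.

carry_out --series '[{"delta_pos": [10,20,0],"turn": [0,0,-0.05],"hand": 0},{"delta_pos": [35,65,0],"turn": [0,0,-0.12],"hand": 0},{"delta_pos": [60,110,0],"turn": [0,0,-0.2],"hand": 0},{"delta_pos": [85,155,0],"turn": [0,0,-0.28],"hand": 0},{"delta_pos": [110,200,0],"turn": [0,0,-0.36],"hand": 0},{"delta_pos": [135,245,0],"turn": [0,0,-0.42],"hand": 0},{"delta_pos": [160,285,0],"turn": [0,0,-0.47],"hand": 0},{"delta_pos": [180,320,0],"turn": [0,0,-0.47],"hand": 0}]' --squeeze 5

```text
clock: 1.1
eef_pos: [355.0, -200.0, 205.4]
eef_rot: [-3.142, 0.0, -0.148]
wrist_force: [0.8, -0.3, -0.4]
finger_gap: 17.5
```

carry_out --series '[{"delta_pos": [15,27,0],"turn": [0,0,0],"hand": 0},{"delta_pos": [40,72,0],"turn": [0,0,0],"hand": 0},{"delta_pos": [65,117,0],"turn": [0,0,0],"hand": 0},{"delta_pos": [91,164,0],"turn": [0,0,0],"hand": 0},{"delta_pos": [117,211,0],"turn": [0,0,0],"hand": 0},{"delta_pos": [143,258,0],"turn": [0,0,0],"hand": 0},{"delta_pos": [165,298,0],"turn": [0,0,0],"hand": 0},{"delta_pos": [180,325,0],"turn": [0,0,0],"hand": 0}]'

```text
clock: 2.1
eef_pos: [534.9, 125.3, 204.9]
eef_rot: [3.141, 0.001, -0.146]
wrist_force: [-0.6, -0.7, 0.4]
finger_gap: 0.4
```

carry_out --series '[{"delta_pos": [15,27,0],"turn": [0,0,0],"hand": 0},{"delta_pos": [35,64,0],"turn": [0,0,0],"hand": 0},{"delta_pos": [50,90,-20],"turn": [0,0,0],"hand": 0},{"delta_pos": [57,102,-50],"turn": [0,0,0],"hand": 0},{"delta_pos": [57,102,-85],"turn": [0,0,0],"hand": 0},{"delta_pos": [57,102,-110],"turn": [0,0,0],"hand": 0},{"delta_pos": [57,102,-120],"turn": [0,0,0],"hand": 0},{"delta_pos": [57,102,-120],"turn": [0,0,0],"hand": 0}]'

```text
clock: 3.1
eef_pos: [591.4, 225.4, 85.3]
eef_rot: [3.141, 0.001, -0.147]
wrist_force: [0.2, 1.1, 0.4]
finger_gap: 0.5
```

Run:
```python
from h import *
s=read_state();print(s["clock"],s["eef_pos"],s["eef_rot"],s["wrist_force"],s["finger_gap"])
t=camera("top")[:,:,::-1];d=camera("side")[:,:,::-1]
cv2.imwrite("pics/m1.png",np.hstack([cv2.resize(t[100:220,180:300],(400,400)),cv2.resize(d[220:320,180:280],(400,400),interpolation=cv2.INTER_CUBIC)]))
def px(n,p):
    c=get_calibration(n);P=np.array(c["pose"]);q=P[:3,:3].T@(np.array(p)-P[:3,3]);q=np.array(c["intrinsics"])@q;return q[:2]/q[2]
e=s["eef_pos"];print(px("top",e),px("side",e),px("side",[e[0],e[1],54]))
```

```text
3.1 [591.39584468 225.35997456  85.34264757] [ 3.14131757e+00  5.56805301e-04 -1.47276027e-01] [0.20188641 1.0525503  0.4402209 ] 0.45382053028457836
[219.16581649 161.52940079] [230.40468302 274.81894216] [231.99350637 284.7463424 ]
```

View pics/m1.png

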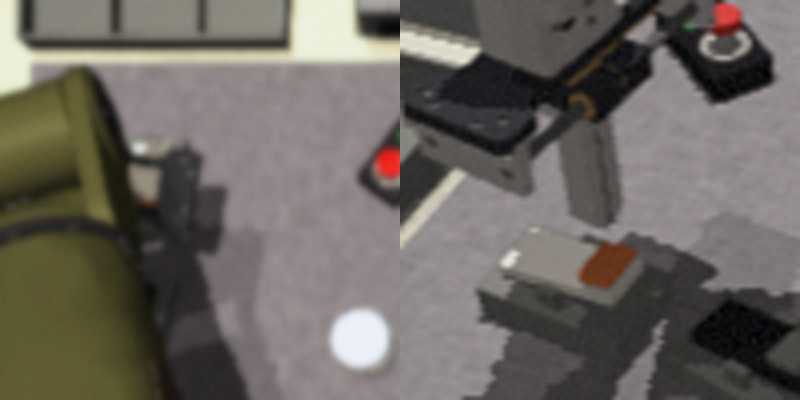

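The tip in the side view is at about (229,276), above the pad at (232,286). The spot straight under the TCP projects to (232,285), so it is aligned. I'll lower it slowly.

carry_out --series '[{"delta_pos": [0,1,-8],"turn": [0,0,0],"hand": 0},{"delta_pos": [0,1,-18],"turn": [0,0,0],"hand": 0},{"delta_pos": [0,1,-25],"turn": [0,0,0],"hand": 0},{"delta_pos": [0,1,-28],"turn": [0,0,0],"hand": 0},{"delta_pos": [0,1,-30],"turn": [0,0,0],"hand": 0},{"delta_pos": [0,1,-32],"turn": [0,0,0],"hand": 0},{"delta_pos": [0,1,-34],"turn": [0,0,0],"hand": 0},{"delta_pos": [0,1,-34],"turn": [0,0,0],"hand": 0}]'

```text
clock: 4.2
eef_pos: [591.4, 226.5, 51.4]
eef_rot: [-3.141, 0.0, -0.147]
wrist_force: [-3.2, 0.9, 2.3]
finger_gap: 0.1
```

carry_out --series '[{"delta_pos": [0,0,-1],"turn": [0,0,0],"hand": 0},{"delta_pos": [0,0,-2],"turn": [0,0,0],"hand": 0},{"delta_pos": [0,0,-3],"turn": [0,0,0],"hand": 0},{"delta_pos": [0,0,-4],"turn": [0,0,0],"hand": 0},{"delta_pos": [0,0,-4],"turn": [0,0,0],"hand": 0}]'

```text
clock: 4.82
eef_pos: [591.4, 226.4, 47.4]
eef_rot: [3.142, 0.0, -0.147]
wrist_force: [-4.3, 0.1, 4.0]
finger_gap: 0.1
```

The x force of -4.3 N fits the pad top swinging towards the robot as the rocker turns. I'll follow it in -x as I press.

carry_out --series '[{"delta_pos": [-1,0,-0.5],"turn": [0,0,0],"hand": 0},{"delta_pos": [-2,0,-1],"turn": [0,0,0],"hand": 0},{"delta_pos": [-2.5,0,-2],"turn": [0,0,0],"hand": 0},{"delta_pos": [-2.5,0,-2],"turn": [0,0,0],"hand": 0}]'

```text
clock: 5.32
eef_pos: [589.9, 226.4, 46.1]
eef_rot: [-3.141, -0.003, -0.147]
wrist_force: [2.9, 0.2, 5.4]
finger_gap: 0.6
```

carry_out --series '[{"delta_pos": [0,0,-0.5],"turn": [0,0,0],"hand": 0},{"delta_pos": [0,0,-1],"turn": [0,0,0],"hand": 0},{"delta_pos": [0,0,-1],"turn": [0,0,0],"hand": 0}]'

```text
clock: 5.7
eef_pos: [590.0, 226.4, 45.3]
eef_rot: [-3.141, -0.003, -0.147]
wrist_force: [2.7, 0.6, 8.0]
finger_gap: 0.3
```

Run:
```python
from h import *
s=read_state();print(s["clock"],s["eef_pos"],s["eef_rot"],s["wrist_force"],s["finger_gap"])
d=camera("side")[:,:,::-1]
cv2.imwrite("pics/m2.png",cv2.resize(d[240:320,180:280],(750,600),interpolation=cv2.INTER_CUBIC))
```

```text
5.7 [589.97492905 226.44337071  45.28115563] [-3.14064332e+00 -2.70689570e-03 -1.47368624e-01] [2.67640335 0.58890896 8.02949952] 0.31320293053514875
```

View pics/m2.png

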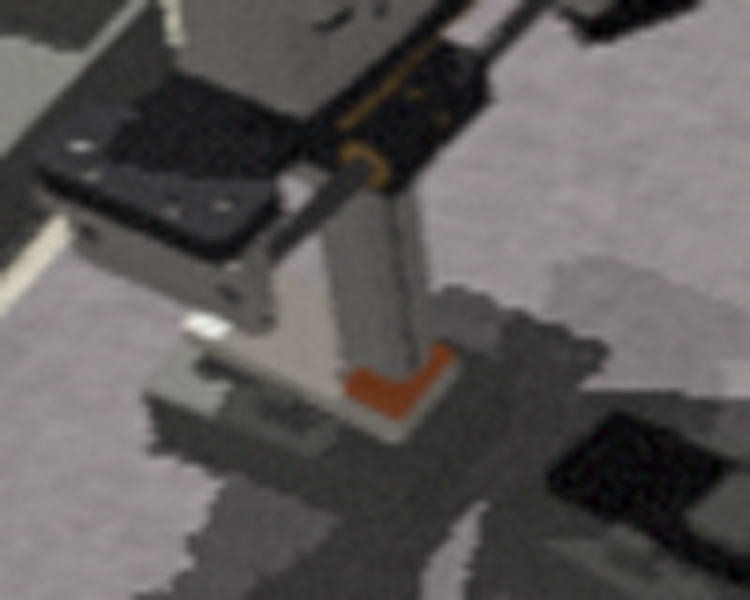

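The force is 8 N and rising with spring slope, well above the 2 N that moves the rocker, so it is on its stop. I'll lift off and check.

carry_out --series '[{"delta_pos": [0,0,3],"turn": [0,0,0],"hand": 0},{"delta_pos": [0,0,10],"turn": [0,0,0],"hand": 0},{"delta_pos": [0,0,30],"turn": [0,0,0],"hand": 0},{"delta_pos": [0,-10,60],"turn": [0,0,0],"hand": 0},{"delta_pos": [6,-40,75],"turn": [0,0,0],"hand": 0},{"delta_pos": [12,-80,75],"turn": [0,0,0],"hand": 0},{"delta_pos": [18,-125,75],"turn": [0,0,0],"hand": 0},{"delta_pos": [24,-170,75],"turn": [0,0,0],"hand": 0}]'

```text
clock: 6.75
eef_pos: [613.0, 55.1, 120.6]
eef_rot: [-3.142, -0.001, -0.147]
wrist_force: [0.5, -0.3, 0.3]
finger_gap: 0.6
```

Run:
```python
from h import *
s=read_state();print(s["clock"],s["eef_pos"],s["wrist_force"])
t=camera("top")[:,:,::-1];d=camera("side")[:,:,::-1]
cv2.imwrite("pics/t3.png",t);cv2.imwrite("pics/s3.png",d)
b=blobs(np.ascontiguousarray(d),(4,120,100),(22,255,255),(210,275,250,300));a=blobs(np.ascontiguousarray(t),(4,120,100),(22,255,255),(205,135,240,180));print(a[0],a[1],b[0],b[1],tri(a[0],b[0]))
cv2.imwrite("pics/m3.png",np.hstack([cv2.resize(d[240:320,180:280],(400,320),interpolation=cv2.INTER_CUBIC),cv2.resize(t[120:200,180:280],(400,320),interpolation=cv2.INTER_CUBIC)]))
```

```text
6.75 [613.01189917  55.09567525 120.63871654] [ 0.4792767  -0.34704609  0.26413138]
[221.85074627 164.23880597] [217 161  11   7  67] [232.71717172 288.05050505] [226 282  14  13  99] (array([589.36335736, 227.17444543,  45.74798496]), np.float64(0.3068432443301511))
```

View pics/m3.png

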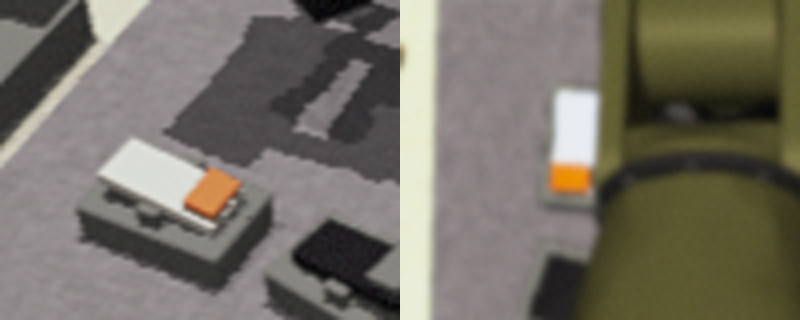

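The pad has sunk about 8 mm (54.0 to 45.7) and the box hasn't moved, so the lamp is on. Next is the brake at (642.5,-199.5).

carry_out --series '[{"delta_pos": [3,-30,0],"turn": [0,0,0],"hand": 0},{"delta_pos": [8,-72,0],"turn": [0,0,0],"hand": 0},{"delta_pos": [14,-118,0],"turn": [0,0,0],"hand": 0},{"delta_pos": [20,-164,0],"turn": [0,0,0],"hand": 0},{"delta_pos": [25,-208,0],"turn": [0,0,0],"hand": 0},{"delta_pos": [28,-240,-10],"turn": [0,0,0],"hand": 0},{"delta_pos": [29.5,-256,-30],"turn": [0,0,0],"hand": 0},{"delta_pos": [29.5,-256,-35],"turn": [0,0,0],"hand": 0}]'

```text
clock: 7.85
eef_pos: [641.7, -199.2, 82.5]
eef_rot: [-3.141, 0.003, -0.148]
wrist_force: [-0.2, -0.8, 0.2]
finger_gap: 0.4
```

carry_out --series '[{"delta_pos": [0,0,0],"turn": [0,0,0],"hand": 0}]'

```text
clock: 7.98
eef_pos: [642.4, -198.1, 84.1]
eef_rot: [-3.141, 0.001, -0.146]
wrist_force: [0.5, 1.3, 0.7]
finger_gap: 0.6
```

Run:
```python
from h import *
s=read_state();print(s["clock"],s["eef_pos"],s["wrist_force"])
d=camera("side")[:,:,::-1]
def px(n,p):
    c=get_calibration(n);P=np.array(c["pose"]);q=P[:3,:3].T@(np.array(p)-P[:3,3]);q=np.array(c["intrinsics"])@q;return q[:2]/q[2]
e=s["eef_pos"];print(px("side",e),px("side",[e[0],e[1],55]))
cv2.imwrite("pics/m4.png",cv2.resize(d[150:250,230:330],(600,600),interpolation=cv2.INTER_CUBIC))
```

```text
7.975 [ 642.41742368 -198.11270852   84.07558344] [0.54694384 1.3222865  0.71672794]
[285.5087355  180.22666931] [285.87524789 188.24198554]
```

View pics/m4.png

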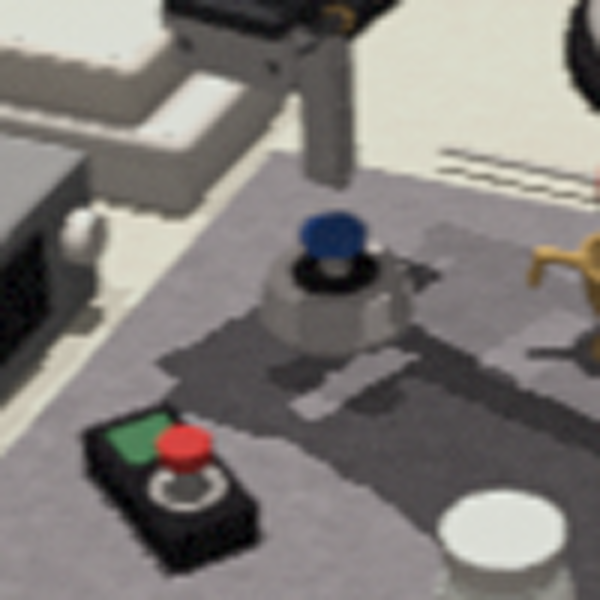

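The tip is at (285,180) and the plunger at (286,189), so they are aligned. I'll lower it.

carry_out --series '[{"delta_pos": [0,0,-10],"turn": [0,0,0],"hand": 0},{"delta_pos": [0,0,-20],"turn": [0,0,0],"hand": 0},{"delta_pos": [0,0,-27],"turn": [0,0,0],"hand": 0},{"delta_pos": [0,0,-30],"turn": [0,0,0],"hand": 0},{"delta_pos": [0,0,-32],"turn": [0,0,0],"hand": 0},{"delta_pos": [0,0,-34],"turn": [0,0,0],"hand": 0},{"delta_pos": [0,0,-36],"turn": [0,0,0],"hand": 0},{"delta_pos": [0,0,-38],"turn": [0,0,0],"hand": 0}]'

```text
clock: 9.02
eef_pos: [642.6, -199.6, 46.5]
eef_rot: [3.142, -0.0, -0.147]
wrist_force: [-0.7, 0.8, 1.1]
finger_gap: 0.4
```

carry_out --series '[{"delta_pos": [0,0,-1],"turn": [0,0,0],"hand": 0},{"delta_pos": [0,0,-2],"turn": [0,0,0],"hand": 0},{"delta_pos": [0,0,-3],"turn": [0,0,0],"hand": 0},{"delta_pos": [0,0,-4],"turn": [0,0,0],"hand": 0},{"delta_pos": [0,0,-4],"turn": [0,0,0],"hand": 0}]'

```text
clock: 9.65
eef_pos: [642.5, -199.6, 42.6]
eef_rot: [3.142, -0.0, -0.147]
wrist_force: [-1.3, 1.2, 4.3]
finger_gap: 0.6
```

carry_out --series '[{"delta_pos": [0,0,-1],"turn": [0,0,0],"hand": 0},{"delta_pos": [0,0,-2],"turn": [0,0,0],"hand": 0},{"delta_pos": [0,0,-2],"turn": [0,0,0],"hand": 0}]'

```text
clock: 10.02
eef_pos: [642.6, -199.6, 41.0]
eef_rot: [3.141, -0.0, -0.147]
wrist_force: [-3.1, 1.3, 7.4]
finger_gap: 0.3
```

The force is 7.4 N at 1.9 N/mm, which is the cap bottomed against the end stop. I'll lift and move towards the release, stopping short to check.

carry_out --series '[{"delta_pos": [0,0,3],"turn": [0,0,0],"hand": 0},{"delta_pos": [0,0,12],"turn": [0,0,0],"hand": 0},{"delta_pos": [0,0,35],"turn": [0,0,0],"hand": 0},{"delta_pos": [0,10,60],"turn": [0,0,0],"hand": 0},{"delta_pos": [-1,40,60],"turn": [0,0,0],"hand": 0},{"delta_pos": [-3,85,60],"turn": [0,0,0],"hand": 0},{"delta_pos": [-4,130,60],"turn": [0,0,0],"hand": 0},{"delta_pos": [-5,168,55],"turn": [0,0,0],"hand": 0}]'

```text
clock: 11.02
eef_pos: [637.5, -30.1, 96.0]
eef_rot: [-3.142, -0.001, -0.147]
wrist_force: [-0.4, -0.1, 0.2]
finger_gap: 0.6
```

carry_out --series '[{"delta_pos": [0,18,-5],"turn": [0,0,0],"hand": 0},{"delta_pos": [0,22,-10],"turn": [0,0,0],"hand": 0},{"delta_pos": [0,22,-10],"turn": [0,0,0],"hand": 0}]'

```text
clock: 11.4
eef_pos: [637.4, -10.5, 84.9]
eef_rot: [3.141, 0.001, -0.148]
wrist_force: [0.7, 0.0, -0.1]
finger_gap: 0.6
```

Run:
```python
from h import *
s=read_state();print(s["clock"],s["eef_pos"],s["wrist_force"])
d=camera("side")[:,:,::-1]
def px(n,p):
    c=get_calibration(n);P=np.array(c["pose"]);q=P[:3,:3].T@(np.array(p)-P[:3,3]);q=np.array(c["intrinsics"])@q;return q[:2]/q[2]
e=s["eef_pos"];print(px("side",e),px("side",[e[0],e[1],54]))
print(blobs(np.ascontiguousarray(d),(100,120,50),(130,255,255),(270,180,300,205))[:2])
cv2.imwrite("pics/m5.png",cv2.resize(d[160:260,220:320],(600,600),interpolation=cv2.INTER_CUBIC))
```

```text
11.4 [637.35855083 -10.50694447  84.93205406] [ 0.68267974  0.04141147 -0.06092258]
[259.40352772 213.6177441 ] [260.25129325 222.70605744]
(array([285.17910448, 191.58208955]), array([281, 188,  10,   8,  67], dtype=int32))
```

View pics/m5.png

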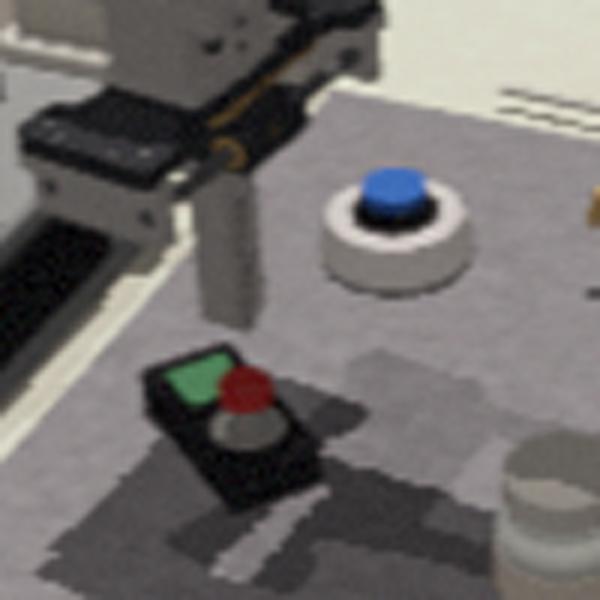

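The blue disc moved down 2.9 px (about 10 mm) and stays in, with its housing unmoved. The fingertip is over the red button at (261,224). I'll lower it; contact should be about 31 mm down.

carry_out --series '[{"delta_pos": [0,0,-10],"turn": [0,0,0],"hand": 0},{"delta_pos": [0,0,-20],"turn": [0,0,0],"hand": 0},{"delta_pos": [0,0,-28],"turn": [0,0,0],"hand": 0},{"delta_pos": [0,0,-31],"turn": [0,0,0],"hand": 0},{"delta_pos": [0,0,-33],"turn": [0,0,0],"hand": 0},{"delta_pos": [0,0,-35],"turn": [0,0,0],"hand": 0},{"delta_pos": [0,0,-37],"turn": [0,0,0],"hand": 0},{"delta_pos": [0,0,-39],"turn": [0,0,0],"hand": 0}]'

```text
clock: 12.45
eef_pos: [637.5, -9.6, 46.5]
eef_rot: [-3.142, -0.0, -0.147]
wrist_force: [-0.8, -0.4, 2.0]
finger_gap: 0.2
```

carry_out --series '[{"delta_pos": [0,0,-1],"turn": [0,0,0],"hand": 0},{"delta_pos": [0,0,-2],"turn": [0,0,0],"hand": 0},{"delta_pos": [0,0,-3],"turn": [0,0,0],"hand": 0},{"delta_pos": [0,0,-3],"turn": [0,0,0],"hand": 0}]'

```text
clock: 12.95
eef_pos: [637.5, -9.6, 43.5]
eef_rot: [-3.142, -0.0, -0.147]
wrist_force: [-1.0, 0.3, 4.2]
finger_gap: 0.7
```

carry_out --series '[{"delta_pos": [0,0,-1],"turn": [0,0,0],"hand": 0},{"delta_pos": [0,0,-2],"turn": [0,0,0],"hand": 0},{"delta_pos": [0,0,-2],"turn": [0,0,0],"hand": 0}]'

```text
clock: 13.32
eef_pos: [637.6, -9.6, 41.7]
eef_rot: [-3.142, -0.0, -0.147]
wrist_force: [-3.6, -0.1, 6.9]
finger_gap: 0.7
```

It reached its end stop too. I'll lift off and move clear.

carry_out --series '[{"delta_pos": [0,0,3],"turn": [0,0,0],"hand": 0},{"delta_pos": [0,0,12],"turn": [0,0,0],"hand": 0},{"delta_pos": [0,0,40],"turn": [0,0,0],"hand": 0},{"delta_pos": [0,0,80],"turn": [0,0,0],"hand": 0},{"delta_pos": [-20,-15,130],"turn": [0,0,0],"hand": 0},{"delta_pos": [-60,-40,160],"turn": [0,0,0],"hand": 0},{"delta_pos": [-100,-60,165],"turn": [0,0,0],"hand": 0},{"delta_pos": [-140,-75,165],"turn": [0,0,0],"hand": 0}]'

```text
clock: 14.32
eef_pos: [496.3, -85.2, 207.3]
eef_rot: [3.141, -0.002, -0.147]
wrist_force: [0.4, -0.8, -0.6]
finger_gap: 0.3
```

carry_out --series '[{"delta_pos": [-30,-30,0],"turn": [0,0,0],"hand": 0},{"delta_pos": [-70,-75,0],"turn": [0,0,0],"hand": 0},{"delta_pos": [-105,-120,0],"turn": [0,0,0],"hand": 0},{"delta_pos": [-130,-155,0],"turn": [0,0,0],"hand": 0},{"delta_pos": [-140,-170,0],"turn": [0,0,0],"hand": 0},{"delta_pos": [-140,-170,0],"turn": [0,0,0],"hand": 0}]'

```text
clock: 15.08
eef_pos: [357.0, -255.2, 206.7]
eef_rot: [3.141, -0.0, -0.149]
wrist_force: [0.4, 0.2, -0.3]
finger_gap: 0.5
```

Run:
```python
from h import *
s=read_state();print(s["clock"],s["eef_pos"],s["wrist_force"])
t=np.ascontiguousarray(camera("top")[:,:,::-1]);d=np.ascontiguousarray(camera("side")[:,:,::-1])
cv2.imwrite("pics/t6.png",t);cv2.imwrite("pics/s6.png",d)
A=[("orange",(4,120,100),(22,255,255),(205,135,240,180),(210,275,250,300)),
("blue",(100,120,50),(130,255,255),(340,130,372,165),(270,180,300,205)),
("red",(0,150,60),(6,255,255),(285,130,318,165),(250,215,275,245))]
for n,lo,hi,r1,r2 in A:
    a=blobs(t,lo,hi,r1);b=blobs(d,lo,hi,r2);print(n,a[0],b[0],tri(a[0],b[0]))
cv2.imwrite("pics/m6.png",np.vstack([cv2.resize(t[110:270,150:420],(675,400)),]))
cv2.imwrite("pics/m7.png",cv2.resize(d[170:340,190:400],(700,567)))
```

```text
15.075 [ 357.04405019 -255.16170279  206.72931924] [ 0.37925202  0.24579425 -0.30435787]
orange [221.86764706 164.19117647] [232.71717172 288.05050505] (array([589.47289578, 227.11835371,  45.6665316 ]), np.float64(0.18888286155799788))
blue [356.48648649 146.54954955] [285.29850746 191.52238806] (array([ 645.2227151 , -201.23329581,   40.20264514]), np.float64(2.1545300631529))
red [296.68627451 148.78431373] [260.57142857 226.625     ] (array([637.7340487 , -10.03072528,  40.68579534]), np.float64(0.9039623878092274))
```

View pics/m6.png

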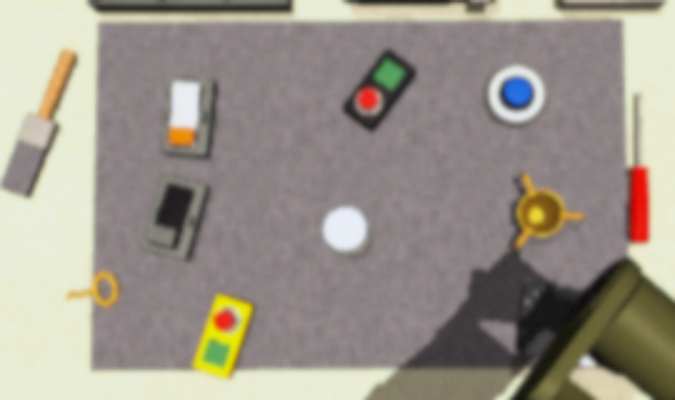

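View pics/m7.png

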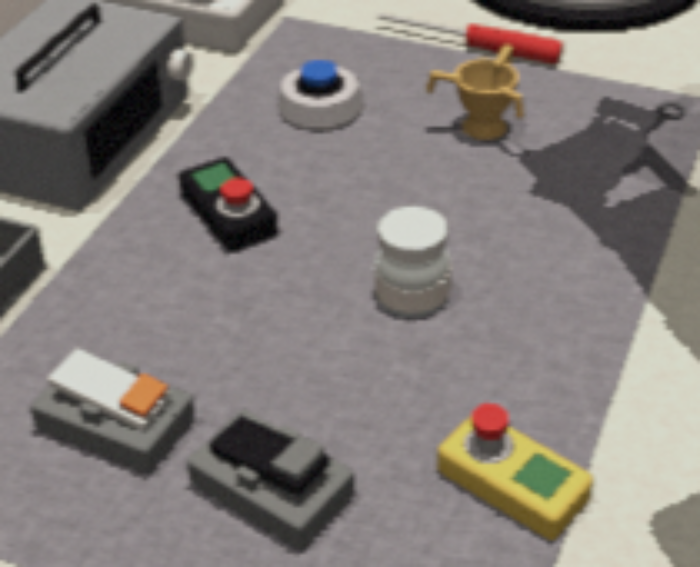

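The heights have dropped: pad 54.0 to 45.7, blue 51.5 to 40.2, red 50.8 to 40.7. All the boxes and bystanders are in place, the black rocker's pad end is still raised, and the arm is clear. I'll hand it in.

```bash
python3 -c "
from cell import *
print(sign_off())"
```

```text
the job is handed in; nothing more can be done
None
```

I tapped the three controls in order with the closed fingertips: white lamp rocker, blue brake plunger, then red camera release. I then backed the arm clear and handed the job in at about 15 s. No verdict was reported.

| Control | Force at end of push (N) | Height before → after (mm) | Drop (mm) |
|---|---|---|---|
| White lamp rocker pad | 8.0 | 54.0 → 45.7 | 8 |
| Blue brake plunger | 7.4 | 51.5 → 40.2 | 11 |
| Red camera release | 6.9 | 50.8 → 40.7 | 10 |

- **Fully in:** each force was above what the control needs to move, and still rising as I pushed the last 1–2 mm. Each drop is about 1 mm more than the stated full travel, which is within the measuring error.
- **Measuring error:** the two camera views of the blue disc disagreed by 2–3 mm. The side view also puts the blue and red tops a few mm low, because it sees their rims.
- **Sideways force on the lamp:** there was a sideways force of up to 4 N during the first tap. I shifted the tool 2.5 mm with the swinging pad.
- **Surroundings:** in the last pictures all four boxes and the visible bystanders look unmoved and the black rocker is still off. The arm covered the washer and most of the tree stand in the last views I looked at; the tool path did not go near either.

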